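# Open the drain stand and lean the glass plate on it

### The arm

A 6-joint arm with a two-finger parallel gripper is mounted at the origin on a cart in front of the work surface, level with it; the furniture and walls round the work are solid. World frame = base frame: x ahead of the robot, y to its left, z up, the work surface at z = 0. Lengths are in m, angles in degrees, forces in N, time in s.
With the tool pointing down it reaches from about 0.35 to 0.875 m from the base axis. Payload 4.2 kg.
Tool frame: the origin (TCP) lies on the mounting face of the last link; the fingertips stand 173 mm ahead of it and the grasp point (between the pads) lies robot.grip_point_offset ahead of it (robot.grip_point_offset is the distance from the TCP to the grasp point, in m); z points along the fingers, y is the line along which they close (so a half turn about z gives the same grasp; the last joint's range is limited). The gripper opens to 85 mm and grips with 20 to 120 N. Pads are 22 mm wide; open, the fingers measure 114 mm over their backs; the gripper's body (76 mm by 85 mm) begins 54 mm behind the grasp point. The pads swing forward as they close: fully open they stand 13 mm farther back than shut.
Start: joints at [81.108, 22.042, 0.453, 0, -68.411, -14.817], TCP at [0.251, 0.572, 0.405] pointing down, gripper open.
Joint ranges: [-179.83, 179.83], [-69.29, 118.12], [-61.27, 80.66], [-181.25, 117.63], [-171.15, -9.14], [-177.46, 177.46]. Speed limits (degrees/s): [159.86, 159.86, 180, 180, 180, 180].

### API

Orientations are given as a 3x3 rotation matrix whose columns are the frame's x, y, z axes.
In Python, from bench import robot, imaging gives the robot as it stands. The module is installed in compiled form; this text tells all that it offers.
- The arm moves only by the tool step_arm, never from a script. Its argument "targets" is a list that holds one entry, the list of rows, each a list of 5 numbers: the opening, from 0 (shut) to 1 (fully open), then the shift along the world's x, y, z each as a share of 120 mm, from -1 to 1, then the turn about the world's z as a share of 90 degrees, from -1 to 1. A call has 1 to 12 rows; each row shifts and turns the commanded pose from where the row before left it; what a row does not reach is not made up. A row lasts 1/12 s, in which the tool goes at most 41.7 mm and 7.16 degrees, less where a joint would pass 70% of its speed; a pose out of reach is approached as far as the arm can. A call with a number of a shift or a turn outside -1 to 1 is refused whole. A call with a gripper value outside its range is refused whole. The fingers move at their own pace and stop on an object; "newtons" is the grip in N (left out, the last holds). Time passes only in rows, so rows that do not move let the fingers close. It gives the time, the measured TCP pose, the force, the opening and the grip force at its end, in the units of the state.
- robot.get_obs(): the state, without advancing time (a new reading comes with each control period).
- imaging.capture(name): name is "scene" or "side" or "wrist"; returns the picture (420x560x3 uint8, blue, green, red); there is no depth.
- imaging.calibration(name): a dict with "K" (3x3 intrinsics, pixels), "view" (4x4, takes a point from world to camera coordinates); the wrist camera has in their place "hand_eye" (4x4, takes a point from camera to tool coordinates, whose origin is the TCP and whose axes are the flange's). Camera axes: x right, y up, looking along -z (the intrinsics and any distortion apply to the point x, -y, -z); pixel columns grow to the right and rows downward; lengths in m; the calibration is good to about 2 mm. The wrist camera is an equidistant fisheye: a pixel r from the principal point sees the ray r / f radians off the axis. A picture is of the moment at which its call begins: read the wrist's pose just before it. calibration takes no time and is no camera call.
- robot.close_job(): hands the job in; it is judged then, once.
The state is a dict: "time": time; "qpos": joint angles; "joint_velocities": joint speeds; "joint_torque": joint torques, N m; "position": TCP position; "orientation": TCP orientation; "wrist_force": force on the tool from outside, world axes, zero at the start; "wrist_torque": the same for the moment, N m; "finger_gap": finger opening in m; "grasp_force": force on a finger pad.
Only numpy, scipy, OpenCV 4.12 (cv2) and the standard library are available. Lean on these libraries where they do the work, as an engineer would, in place of code of your own. Each camera call takes 0.05 s, during which the arm holds its last target. There are 200 camera calls.

### The job

Swing up the back frame of the folded drain stand until it goes over its catch and stays fully open by itself. Then lift the white glass plate out of the rinse tray and lean it on the stand to drain: lower edge on the ledge behind the front lip, centred, resting back on the frame so that it stands at the frame's angle and stays there. It is glass, so set it down gently, without knocking it or letting it drop even a little, and leave everything else on the bench where it is.

Things in the scene. Friction and masses are not known exactly. Their poses are not given: they have to be found in the camera images.
- glass_plate: White opal-glass plate, 9 mm thick x 110 mm wide x 160 mm tall, 0.32 to 0.48 kg, fine black graduation down one side, edges rounded 1.5 mm. Origin: centre of its lower 9 x 110 mm edge; z up along the 160 mm height, y along the width, x through the thickness. It starts upright in the middle slot of the rinse tray.
- stand: Folding steel drain stand, 180 mm wide, 170 mm deep, fixed to the bench by suction feet. Origin on the bench straight under the frame's hinge axis, which runs along y at z 20 mm; -x is its front, where the ledge is; z up. 7 mm hinge pin; hinge lugs at y +-85 mm. Under the folded frame lies a cross bar at x 75 mm, top z 13 mm, with rubber bumpers at y +-50 mm.
- ledge (a point): Middle of the stand's ledge, on its blue firm silicone strip (10 mm above the bench, 12.9 mm in front of the hinge axis; axes as the stand's). The strip is closed in front by a steel lip: inner face 9.4 mm before this point, 10 mm higher than the strip, 4 mm thick, 160 mm long. The strip gives 1 mm at 20 N. A plate on the open frame has its lower back edge 3 mm behind to 1 mm before this point.
- frame_bar (a point): Middle of the blue round top bar of the stand's back frame: 10 mm diameter, 118 mm long, 100 mm from the hinge axis, free between the side arms at y +-50 mm. Axes of the frame: x from hinge to bar, y along the bar, z out of its front face. Between bar and hinge only a thin cross rod 28 mm from the hinge. The plate leans on this bar.
- back_frame (a joint): Hinge of the back frame, rad. 0 = folded back (12 degrees above level; so it starts), grows as the bar swings up towards the front; 0.925 = open at its stop, 65 degrees above level. Two over-centre spring struts: resistance peaks at about 10 N at the bar, vanishes at 0.55; past that they drive the frame to the stop and hold it. About 8 N back on the bar pops it and it folds.
- rinse_tray: Grey plastic rinse tray, 90 x 128 x 45 mm, fixed. Origin: centre of its underside; y along its length. Slots in the two end walls, 15 mm wide and 10 mm deep, take the plate's side edges; inner floor at z 4 mm. The plate lifts straight up, clear of the tray after 45 mm.
- slide_rack_blue: Empty blue slide rack, 36x100x44 mm; loose bystander, to be left where it stands. Origin: centre of its underside.
- cassette_blue: Blue tissue cassette with a wax block, 28x41x14 mm; loose bystander, to be left where it stands. Origin: centre of its underside.
- cassette_orange: Orange tissue cassette with a wax block, 28x41x14 mm; loose bystander, to be left where it stands. Origin: centre of its underside.
- blades: White-and-blue blade dispenser, 24x70x14 mm; loose bystander, to be left where it stands. Origin: centre of its underside.
- reagent: White reagent bottle with red cap, 47x47x94 mm; loose bystander, to be left where it stands. Origin: centre of its underside.

How it is judged:
By the outcome, as a careful person would: the job done as asked, in the order asked, and still so for the second after the job is handed in, with the robot touching nothing.
It also fails if it takes over 64 s, if anything falls off the work surface, if the arm or the gripper's body presses on something with over 40 N, if the wrist force passes 120 N, or if a joint passes its speed limit or range.

## Working session

There is one attempt and no reset: what is moved stays moved. The work goes in short steps, Python scripts to look and compute and a tool call to move; the robot and the scene stay as the last step left them, time stands still between calls to the robot, and variables do not carry over. Pictures are saved under pics/ and viewed, at most 10 in all, crops included, and the job is handed in when it is done.

Besides the shell and the picture viewer there is one more tool, called after "Request:" in YAML: its name, and indented under it one key for each argument. step_arm: Moves the arm, as the interface text tells. Its arguments: {"type":"object","properties":{"targets":{"type":"array"},"newtons":{"type":"number"}},"required":["targets"]}

```bash
mkdir -p pics; cat > h.py <<'E'
import numpy as np, cv2
from bench import robot, imaging
def cam(n):
    c=imaging.calibration(n); return c
def ray(n,px):
    c=imaging.calibration(n);K=np.array(c["K"]);V=np.array(c["view"])
    d=np.linalg.inv(K)@np.array([px[0],px[1],1.]); d=np.array([d[0],-d[1],-d[2]])
    R=V[:3,:3]; return -R.T@V[:3,3], R.T@d/np.linalg.norm(d)
def onz(n,px,z):
    o,d=ray(n,px); return o+d*(z-o[2])/d[2]
def proj(n,P):
    c=imaging.calibration(n);K=np.array(c["K"]);V=np.array(c["view"])
    p=V[:3,:3]@np.array(P)+V[:3,3]; q=K@np.array([p[0],-p[1],-p[2]]); return q[:2]/q[2]
def tri(a,pa,b,pb):
    o1,d1=ray(a,pa);o2,d2=ray(b,pb)
    s=np.linalg.lstsq(np.stack([d1,-d2],1),o2-o1,rcond=None)[0]
    A=o1+s[0]*d1;B=o2+s[1]*d2; return (A+B)/2,np.linalg.norm(A-B)
def wray(px,obs):
    c=imaging.calibration("wrist");K=np.array(c["K"]);H=np.array(c["hand_eye"])
    u=(px[0]-K[0,2]);v=(px[1]-K[1,2]);r=np.hypot(u,v);t=r/K[0,0]
    d=np.array([np.sin(t)*u/r,-np.sin(t)*v/r,-np.cos(t)])
    R=np.array(obs["orientation"]);p=np.array(obs["position"])
    return R@H[:3,3]+p, R@(H[:3,:3]@d)
E
python3 - <<'E'
from h import *
o=robot.get_obs();print(o,robot.grip_point_offset)
for n in("scene","side","wrist"):
    cv2.imwrite(f"pics/{n}0.png",imaging.capture(n))
    c=imaging.calibration(n);print(n,{k:np.round(v,3).tolist() if not isinstance(v,str) else v for k,v in c.items()})
E
```

```text
{'time': 0.0, 'qpos': array([ 8.11077992e+01,  2.20893844e+01,  3.80640033e-01, -2.89953292e-02,
       -6.84132265e+01, -1.48161030e+01]), 'joint_velocities': array([-0.01502547, -0.04597764, -0.01273195, -0.04192356,  0.01731003,
        0.0711252 ]), 'joint_torque': array([ 3.69885147e-04, -3.92292917e+01,  1.88406819e+01,  4.18634266e+00,
       -4.61142496e-03, -5.58969020e-06]), 'position': array([0.25118877, 0.57206993, 0.40364156]), 'orientation': array([[ 9.15529287e-01, -4.02250537e-01, -7.93966703e-04],
       [-4.02251311e-01, -9.15527040e-01, -2.03042390e-03],
       [ 8.98411206e-05,  2.17828669e-03, -9.99997623e-01]]), 'wrist_force': array([-0.73597223, -0.03201759, -0.4702368 ]), 'wrist_torque': array([ 0.0224711 ,  0.03796847, -0.00834326]), 'grasp_force': 0.0, 'finger_gap': 0.08528989800883079} 0.1547
scene {'K': [[499.119, 0.0, 285.199], [0.0, 499.119, 196.833], [0.0, 0.0, 1.0]], 'view': [[0.734, -0.679, -0.007, -0.437], [0.454, 0.483, 0.749, -0.216], [-0.505, -0.553, 0.663, -1.426], [0.0, 0.0, 0.0, 1.0]]}
side {'K': [[454.968, 0.0, 282.943], [0.0, 454.968, 211.64], [0.0, 0.0, 1.0]], 'view': [[-0.996, 0.089, -0.02, 0.466], [-0.057, -0.436, 0.898, -0.085], [0.071, 0.895, 0.439, -1.845], [0.0, 0.0, 0.0, 1.0]]}
wrist {'K': [[325.192, 0.0, 278.974], [0.0, 325.192, 214.606], [0.0, 0.0, 1.0]], 'hand_eye': [[0.001, 0.947, 0.32, 0.083], [1.0, -0.001, -0.002, -0.0], [-0.001, 0.32, -0.947, 0.032], [0.0, 0.0, 0.0, 1.0]]}
```

View pics/scene0.png

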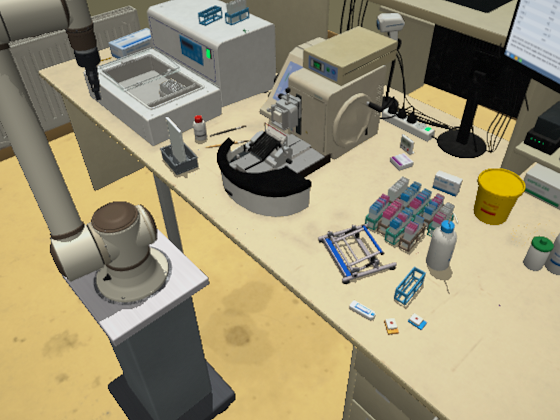

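View pics/side0.png

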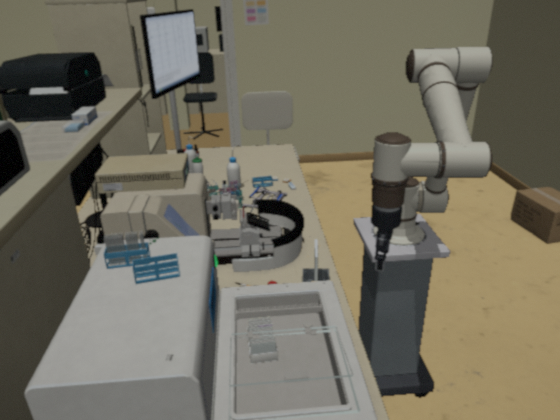

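View pics/wrist0.png

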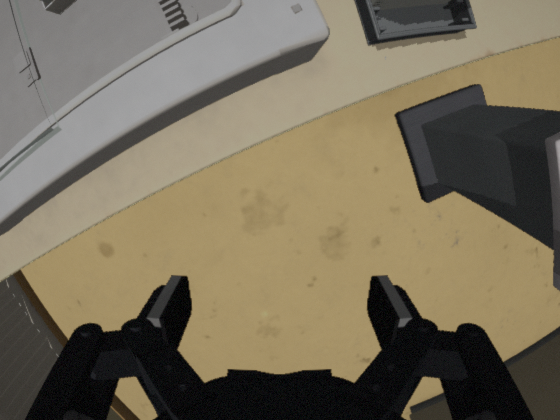

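The scene view shows the tray with the plate near (180,150), the folded stand near (355,252), the slide rack at (410,287) and the cassettes and blades at (360-420,310-325). In the side view the plate is at (316,262) and the stand is hidden in the clutter. The wrist view has only the tray's edge at its top (420,20).

```bash
python3 - <<'E'
from h import *
im=cv2.imread("pics/scene0.png")
a=cv2.resize(im[215:335,310:450],None,fx=4,fy=4,interpolation=cv2.INTER_CUBIC)
b=cv2.resize(im[105:185,150:220],None,fx=4,fy=4,interpolation=cv2.INTER_CUBIC)
c=np.zeros((480,800-0,3),np.uint8); c[:480,:560]=a; b=cv2.resize(b,(240,274)); c[:274,560:800]=b
cv2.imwrite("pics/c1.png",c)
for n,p,z in [("scene",(333,259),.01),("scene",(372,245),.04),("scene",(355,250),.02),("scene",(180,160),.045),("side",(316,275),.045),("side",(317,240),.16),("scene",(410,287),.02),("scene",(440,245),.04)]:
    print(n,p,onz(n,p,z).round(3))
E
```

```text
scene (333, 259) [ 0.449 -0.362  0.01 ]
scene (372, 245) [ 0.55 -0.42  0.04]
scene (355, 250) [ 0.514 -0.388  0.02 ]
scene (180, 160) [0.37  0.298 0.045]
side (316, 275) [0.386 0.327 0.045]
side (317, 240) [0.379 0.296 0.16 ]
scene (410, 287) [ 0.521 -0.58   0.02 ]
scene (440, 245) [ 0.693 -0.554  0.04 ]
```

View pics/c1.png

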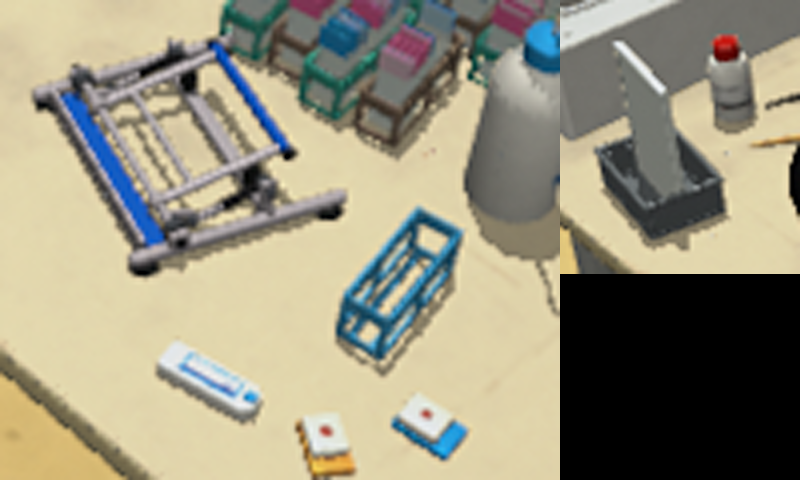

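The crop shows the stand's blue ledge strip from image (326,239) to (349,276). The blue top bar runs from (364,225) to (382,253), farther from the robot. The plate stands upright in the tray with its broad face toward the camera.

```bash
cat >> h.py <<'E'
def bluemask(im,v=120):
    h=cv2.cvtColor(im,cv2.COLOR_BGR2HSV); return cv2.inRange(h,(108,170,50),(125,255,255))
def rects(m,amin=30):
    out=[]
    for c in cv2.findContours(m,cv2.RETR_EXTERNAL,cv2.CHAIN_APPROX_NONE)[0]:
        if cv2.contourArea(c)<amin: continue
        (cx,cy),(w,h),a=cv2.minAreaRect(c); b=cv2.boxPoints(((cx,cy),(w,h),a))
        e=sorted([(np.linalg.norm(b[i]-b[(i+1)%4]),i) for i in range(2)]); i=e[0][1]
        p=(b[i]+b[(i+1)%4])/2; q=(b[(i+2)%4]+b[(i+3)%4])/2
        out.append((p,q,min(w,h),cv2.contourArea(c)))
    return out
E
python3 - <<'E'
from h import *
im=cv2.imread("pics/scene0.png");m=bluemask(im);m[:215]=0;m[:,:310]=0;m[285:]=0
for p,q,w,a in rects(m,20):
    print(p,q,round(w,1),a)
    for z in(.01,.041):
        P,Q=onz("scene",p,z),onz("scene",q,z);d=Q-P;print(z,P.round(4),Q.round(4),np.linalg.norm(d).round(4),np.degrees(np.arctan2(d[1],d[0])).round(1))
# plate: top edge in scene and tray
for p,z in [((165.8,118),.164),((177.8,133),.164)]:print(onz("scene",p,z).round(3))
print(onz("scene",(222,190),0.1).round(3),onz("scene",(222,150),0.1).round(3))
o=robot.get_obs()
E
```

```text
[327.6038  239.84622] [348.93356 275.0403 ] 3.9 104.5
0.01 [ 0.4929 -0.2991  0.01  ] [ 0.4379 -0.4338  0.01  ] 0.1455 -112.2
0.041 [ 0.4704 -0.3184  0.041 ] [ 0.417  -0.4493  0.041 ] 0.1413 -112.2
[0.394 0.39  0.164]
[0.373 0.284 0.164]
[0.344 0.014 0.1  ] [0.471 0.18  0.1  ]
```

Request:
step_arm:
  targets:
    - [[1, 0.138, -0.27, 0.015, -0.075], [1, 0.138, -0.27, 0.015, -0.075], [1, 0.138, -0.27, 0.015, -0.075], [1, 0.138, -0.27, 0.015, -0.075], [1, 0.138, -0.27, 0.015, -0.075], [1, 0.138, -0.27, 0.015, -0.075], [1, 0.138, -0.27, 0.015, -0.075], [1, 0.138, -0.27, 0.015, -0.075], [1, 0.138, -0.27, 0.015, -0.075], [1, 0, 0, 0, 0], [1, 0, 0, 0, 0]]
  newtons: 40

```text
time: 1.07
position: [0.4009, 0.279, 0.421]
orientation: [[0.094, -0.996, -0.0], [-0.996, -0.094, 0.0], [-0.0, 0.0, -1.0]]
wrist_force: [0.6, 1.1, -0.1]
finger_gap: 0.0849
grasp_force: 0.0
```

```bash
cat >> h.py <<'E'
import pickle
def wshot(name):
    o=robot.get_obs(); im=imaging.capture("wrist"); cv2.imwrite(f"pics/{name}.png",im); pickle.dump(o,open(f"pics/{name}.pkl","wb")); return o,im
def wload(name): return pickle.load(open(f"pics/{name}.pkl","rb")),cv2.imread(f"pics/{name}.png")
def wonz(px,o,z):
    c,d=wray(px,o); return c+d*(z-c[2])/d[2]
def yaw(o): R=np.array(o["orientation"]); return np.degrees(np.arctan2(R[1,1],R[0,1]))
def wproj(P,o):
    c=imaging.calibration("wrist");K=np.array(c["K"]);H=np.array(c["hand_eye"])
    t=np.array(o["orientation"]).T@(np.array(P)-o["position"]); q=H[:3,:3].T@(t-H[:3,3])
    th=np.arctan2(np.hypot(q[0],q[1]),-q[2]);f=K[0,0]*th/np.hypot(q[0],q[1]); return np.array([K[0,2]+f*q[0],K[1,2]-f*q[1]])
E
python3 - <<'E'
from h import *
o,im=wshot("wA"); print(o["time"],o["position"],yaw(o),o["qpos"].round(1))
E
```

```text
1.0667 [0.40085535 0.27897538 0.42100324] -174.63116004980213 [ 53.9   7.9 -16.6  -0.  -65.5 -48.6]
```

View pics/wA.png

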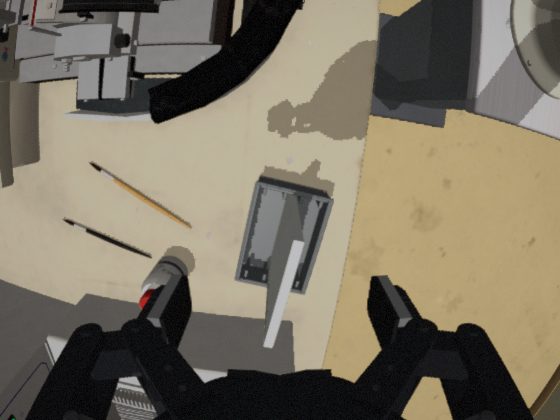

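The wrist view shows the plate's top edge as a white strip from (297,242) to (269,346). The tray is round (285,235), with the reagent bottle at (160,280).

Request:
step_arm:
  targets:
    - [[1, 0.067, -0.328, -0.011, -0.019], [1, 0.067, -0.328, -0.011, -0.019], [1, 0.067, -0.328, -0.011, -0.019], [1, 0.067, -0.328, -0.011, -0.019], [1, 0.067, -0.328, -0.011, -0.019], [1, 0.067, -0.328, -0.011, -0.019], [1, 0.067, -0.328, -0.011, -0.019], [1, 0.067, -0.328, -0.011, -0.019]]

```text
time: 1.78
position: [0.4649, -0.0349, 0.4103]
orientation: [[-0.14, -0.99, 0.0], [-0.99, 0.14, 0.0], [-0.0, -0.0, -1.0]]
wrist_force: [0.4, 0.5, 0.5]
finger_gap: 0.0851
grasp_force: 0.0
```

Request:
step_arm:
  targets:
    - [[1, 0.067, -0.328, -0.011, -0.019], [1, 0.067, -0.328, -0.011, -0.019], [1, 0.067, -0.328, -0.011, -0.019], [1, 0.067, -0.328, -0.011, -0.019], [1, 0.067, -0.328, -0.011, -0.019], [1, 0.067, -0.328, -0.011, -0.019], [1, 0.067, -0.328, -0.011, -0.019], [1, 0.067, -0.328, -0.011, -0.019], [1, 0, 0, 0, 0], [1, 0, 0, 0, 0]]

```text
time: 2.62
position: [0.53, -0.3501, 0.3977]
orientation: [[-0.373, -0.928, -0.002], [-0.928, 0.373, 0.001], [-0.0, 0.003, -1.0]]
wrist_force: [1.0, 0.1, -0.4]
finger_gap: 0.0853
grasp_force: 0.0
```

```bash
python3 - <<'E'
from h import *
o,im=wshot("wB1"); print(o["time"],o["position"],yaw(o),o["qpos"].round(1))
for p,q,w,a in rects(bluemask(im),100): print(p,q,w,a,wonz(p,o,.01).round(3),wonz(q,o,.01).round(3))
E
```

```text
2.6167 [ 0.53002168 -0.35011167  0.3976882 ] 158.1227971142587 [-18.9  23.3   1.4  -0.  -68.3  -3. ]
[224.44055 165.06242] [225.56244 211.05943] 6.973535060882568 135.5 [ 0.578 -0.392  0.01 ] [ 0.599 -0.342  0.01 ]
[223.5 102. ] [223.5 163. ] 6.999999046325684 310.5 [ 0.551 -0.457  0.01 ] [ 0.578 -0.394  0.01 ]
[331.26712  84.78766] [326.29178 219.12189] 14.286499977111816 1669.0 [ 0.436 -0.431  0.01 ] [ 0.494 -0.289  0.01 ]
```

Request:
step_arm:
  targets:
    - [[1, 0.15, -0.3, 0, 0], [1, 0.15, -0.3, 0, 0], [1, 0, 0, 0, 0], [1, 0, 0, 0, 0]]

```text
time: 3.0
position: [0.5662, -0.4206, 0.3979]
orientation: [[-0.371, -0.929, -0.002], [-0.929, 0.371, 0.001], [-0.001, 0.003, -1.0]]
wrist_force: [-0.4, 0.7, 0.6]
finger_gap: 0.0853
grasp_force: 0.0
```

```bash
python3 - <<'E'
from h import *
o,im=wshot("wB2"); print(o["time"],o["position"],yaw(o),o["qpos"].round(1))
for p,q,w,a in rects(bluemask(im),100): print(p,q,w,a,wonz(p,o,.01).round(3),wonz(q,o,.01).round(3))
E
```

```text
3.0 [ 0.56623518 -0.42055658  0.3978516 ] 158.2403037939178 [-23.5  30.3  12.9  -0.  -72.7   1.8]
[381.6514 154.4954] [374.9506  225.52364] 11.270711898803711 643.0 [ 0.444 -0.409  0.01 ] [ 0.477 -0.329  0.01 ]
[283.57205 152.96146] [281.936   256.03073] 7.1419572830200195 576.0 [ 0.548 -0.45   0.01 ] [ 0.595 -0.334  0.01 ]
```

View pics/wB1.png

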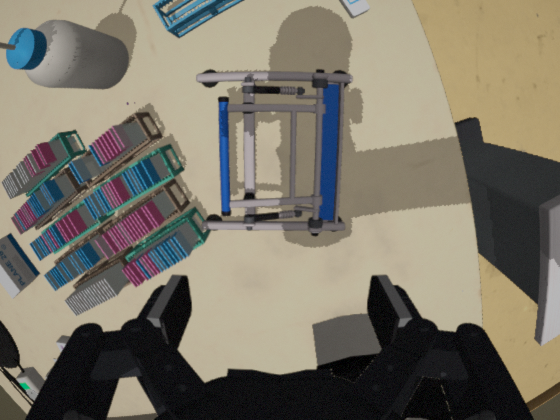

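The wrist view shows the bar at column 224, rows 100-212, and the ledge strip at column 328, rows 85-222, with the slide racks left of the bar.

```bash
cat >> h.py <<'E'
def wtri(pa,oa,pb,ob):
    o1,d1=wray(pa,oa);o2,d2=wray(pb,ob)
    s=np.linalg.lstsq(np.stack([d1,-d2],1),o2-o1,rcond=None)[0]
    A=o1+s[0]*d1;B=o2+s[1]*d2; return (A+B)/2,np.linalg.norm(A-B)
E
python3 - <<'E'
from h import *
ob={}
E={}
for n,boxes in(("wB1",[(210,90,240,225),(312,70,350,232)]),("wB2",[(265,140,300,270),(362,120,400,262)])):
    o,im=wload(n);ob[n]=o
    h=cv2.cvtColor(im,cv2.COLOR_BGR2HSV);m=cv2.inRange(h,(104,120,25),(128,255,255))
    for k,(x0,y0,x1,y1) in enumerate(boxes):
        mm=np.zeros_like(m);mm[y0:y1,x0:x1]=m[y0:y1,x0:x1]
        mm=cv2.morphologyEx(mm,cv2.MORPH_CLOSE,np.ones((9,3)))
        r=max(rects(mm,100),key=lambda r:r[3]);p,q=sorted(r[:2],key=lambda t:t[1]);E[n,k]=(p,q);print(n,k,p,q,r[2:])
for k in(0,1):
    T=[wtri(E["wB1",k][i],ob["wB1"],E["wB2",k][i],ob["wB2"]) for i in(0,1)]
    d=T[1][0]-T[0][0];print("tri",[t[0].round(4) for t in T],[round(t[1],4) for t in T],np.linalg.norm(d).round(4),np.degrees(np.arctan2(d[1],d[0])).round(2),((T[0][0]+T[1][0])/2).round(4))
    for n in("wB1","wB2"):
        P=[wonz(p,ob[n],(.041,.01)[k]) for p in E[n,k]];d=P[1]-P[0];print(n,((P[0]+P[1])/2).round(4),np.linalg.norm(d).round(4),np.degrees(np.arctan2(d[1],d[0])).round(2))
E
```

```text
wB1 0 [222.73108 100.93649] [225.31323 211.96945] (8.532577514648438, 815.0)
wB1 1 [330.9923   83.90193] [326.5821  219.14943] (15.64385986328125, 1848.0)
wB2 0 [283.56445 151.95572] [281.67188 256.04858] (7.962319850921631, 707.5)
wB2 1 [383.2336  132.93031] [371.82376 258.43854] (12.765541076660156, 1304.5)
tri [array([ 0.5465, -0.455 ,  0.0433]), array([ 0.5907, -0.3485,  0.041 ])] [np.float64(0.0003), np.float64(0.0003)] 0.1153 67.45 [ 0.5686 -0.4018  0.0422]
wB1 [ 0.5688 -0.4019  0.041 ] 0.1156 67.55
wB2 [ 0.5686 -0.4016  0.041 ] 0.1147 67.51
tri [array([ 0.4358, -0.4321,  0.0135]), array([ 0.4932, -0.2913,  0.016 ])] [np.float64(0.0009), np.float64(0.0004)] 0.1521 67.83 [ 0.4645 -0.3617  0.0148]
wB1 [ 0.4644 -0.3604  0.01  ] 0.1543 68.04
wB2 [ 0.4634 -0.3597  0.01  ] 0.155 68.06
```

Request:
step_arm:
  targets:
    - [[0.4, 0.003, 0.026, -0.25, -0.001], [0.4, 0.003, 0.026, -0.25, -0.001], [0.4, 0.003, 0.026, -0.25, -0.001], [0.4, 0.003, 0.026, -0.25, -0.001], [0.4, 0.003, 0.026, -0.25, -0.001], [0.4, 0.005, 0.027, -0.25, -0.001], [0.4, 0, 0, -0.167, 0], [0.4, 0, 0, 0, 0], [0.4, 0, 0, 0, 0]]

```text
time: 3.8
position: [0.5676, -0.4006, 0.2003]
orientation: [[-0.378, -0.926, -0.001], [-0.926, 0.378, 0.0], [0.0, 0.001, -1.0]]
wrist_force: [0.2, -0.9, 1.0]
finger_gap: 0.034
grasp_force: 0.0
```

```bash
python3 - <<'E'
from h import *
o,im=wshot("wC"); print(o["position"],yaw(o),o["finger_gap"])
R=np.array(o["orientation"]);g=o["position"]+R[:,2]*.1547
u=np.array([.925,-.379,0]);print("grip pt minus bar along u",(g-[.5686,-.4018,.0415])@u, g)
E
```

```text
[ 0.56758441 -0.40064881  0.20025368] 157.787132038804 0.03397380075225862
grip pt minus bar along u -0.0015416181069778817 [ 0.56741127 -0.40063367  0.04555378]
```

View pics/wC.png

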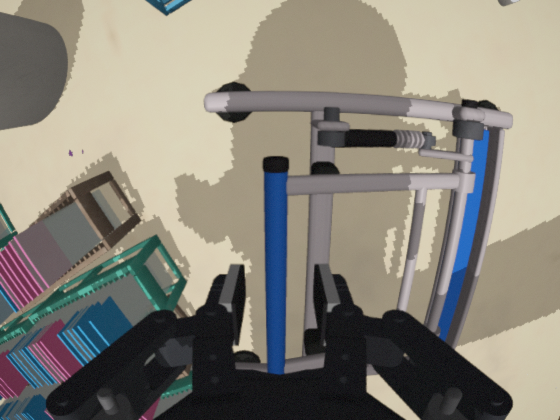

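The bar runs between the fingers at column 276, nearly midway between the pads at 232 and 325. I'll close on it.

Request:
step_arm:
  targets:
    - [[0, 0, 0, 0, 0], [0, 0, 0, 0, 0], [0, 0, 0, 0, 0], [0, 0, 0, 0, 0]]
  newtons: 50

```text
time: 4.18
position: [0.5679, -0.4022, 0.2026]
orientation: [[-0.38, -0.925, 0.003], [-0.925, 0.38, -0.001], [0.0, -0.003, -1.0]]
wrist_force: [-0.7, 3.0, 5.6]
finger_gap: 0.0076
grasp_force: 48.9
```

Request:
step_arm:
  targets:
    - [[0, -0.015, 0.006, 0.056, 0], [0, -0.015, 0.006, 0.056, 0], [0, -0.022, 0.009, 0.053, 0], [0, -0.022, 0.009, 0.053, 0], [0, -0.028, 0.012, 0.05, 0], [0, -0.028, 0.012, 0.05, 0], [0, 0, 0, 0, 0]]

```text
time: 4.77
position: [0.553, -0.3962, 0.2394]
orientation: [[-0.38, -0.925, 0.008], [-0.925, 0.38, -0.003], [-0.0, -0.008, -1.0]]
wrist_force: [6.1, -1.6, -3.9]
finger_gap: 0.0078
grasp_force: 49.2
```

Request:
step_arm:
  targets:
    - [[0, -0.035, 0.014, 0.045, 0], [0, -0.035, 0.014, 0.045, 0], [0, -0.04, 0.016, 0.039, 0], [0, -0.04, 0.016, 0.039, 0], [0, -0.045, 0.018, 0.033, 0], [0, -0.045, 0.018, 0.033, 0], [0, 0, 0, 0, 0]]

```text
time: 5.35
position: [0.5239, -0.3842, 0.2705]
orientation: [[-0.38, -0.925, 0.007], [-0.925, 0.38, -0.003], [0.0, -0.008, -1.0]]
wrist_force: [0.5, 4.2, 10.1]
finger_gap: 0.0077
grasp_force: 50.4
```

Request:
step_arm:
  targets:
    - [[0, -0.03, 0.012, 0.017, 0], [0, -0.03, 0.012, 0.016, 0], [0, 0, 0, 0, 0], [0, 0, 0, 0, 0]]

```text
time: 5.68
position: [0.5168, -0.3813, 0.2743]
orientation: [[-0.379, -0.925, 0.006], [-0.925, 0.379, -0.003], [0.0, -0.007, -1.0]]
wrist_force: [0.5, 5.3, 11.1]
finger_gap: 0.0082
grasp_force: 51.2
```

Request:
step_arm:
  targets:
    - [[0.4, 0, 0, 0, 0], [0.4, 0, 0, 0, 0], [0.4, 0, 0, 0, 0]]

```text
time: 5.93
position: [0.5153, -0.3814, 0.27]
orientation: [[-0.381, -0.925, -0.001], [-0.925, 0.381, 0.0], [-0.0, 0.001, -1.0]]
wrist_force: [-0.4, 0.2, 0.3]
finger_gap: 0.0342
grasp_force: 0.0
```

Request:
step_arm:
  targets:
    - [[0.4, 0, 0, 0.2, 0], [0.4, 0, 0, 0.3, 0], [0.4, 0, 0, 0.3, 0], [0.4, 0, 0, 0.3, 0], [0.4, 0, 0, 0.2, 0], [0.4, 0, 0, 0, 0], [0.4, 0, 0, 0, 0]]

```text
time: 6.52
position: [0.5155, -0.3815, 0.4274]
orientation: [[-0.381, -0.925, 0.003], [-0.925, 0.381, -0.001], [-0.0, -0.003, -1.0]]
wrist_force: [-0.7, 0.3, -0.9]
finger_gap: 0.0345
grasp_force: 0.0
```

```bash
python3 - <<'E'
from h import *
o,im=wshot("wD1"); print(o["time"],o["position"],yaw(o),o["wrist_force"])
h=cv2.cvtColor(im,cv2.COLOR_BGR2HSV);m=cv2.inRange(h,(104,120,25),(128,255,255))
for r in rects(m,150):print(r)
E
```

```text
6.5167 [ 0.51545583 -0.38153972  0.42737504] 157.61321180062862 [-0.73414906  0.26720067 -0.86808772]
(array([278., 139.], dtype=float32), array([278., 259.], dtype=float32), 10.0, 954.5)
(array([326.2856 , 114.81175], dtype=float32), array([322.86148, 236.94005], dtype=float32), 14.330816268920898, 1491.5)
```

View pics/wD1.png

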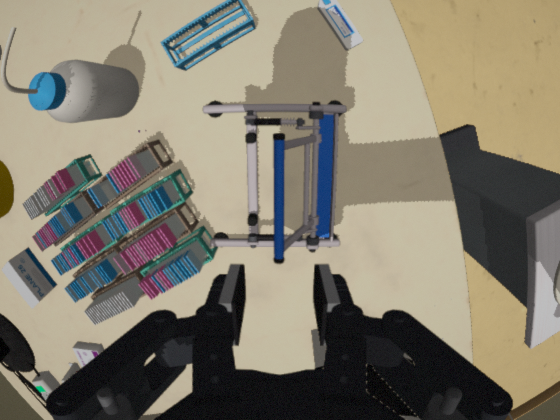

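The frame now stands open: the bar is at column 278, rows 139-259, and the ledge strip at column 324. I'll take a second view on the way to check the bar's height.

Request:
step_arm:
  targets:
    - [[0.4, -0.05, 0.32, 0, 0], [0.4, -0.05, 0.32, 0, 0], [0.4, 0, 0, 0, 0], [0.4, 0, 0, 0, 0]]

```text
time: 6.9
position: [0.5033, -0.3031, 0.4243]
orientation: [[-0.378, -0.926, -0.004], [-0.926, 0.378, 0.001], [0.0, 0.004, -1.0]]
wrist_force: [-0.1, -0.5, -0.2]
finger_gap: 0.0345
grasp_force: 0.0
```

```bash
python3 - <<'E'
from h import *
wshot("wD2"); ob={};E={}
for n in("wD1","wD2"):
    o,im=wload(n);ob[n]=o
    h=cv2.cvtColor(im,cv2.COLOR_BGR2HSV);m=cv2.inRange(h,(104,120,25),(128,255,255))
    R=[r for r in rects(m,150) if max(np.linalg.norm(r[0]-r[1]),0)>80]
    print(n,R)
    R=sorted(R,key=lambda r:r[0][0])[-2:]
    for k,r in enumerate(R):E[n,k]=sorted(r[:2],key=lambda t:t[1])
for k in(0,1):
    T=[wtri(E["wD1",k][i],ob["wD1"],E["wD2",k][i],ob["wD2"]) for i in(0,1)]
    d=T[1][0]-T[0][0];print("tri",[t[0].round(4) for t in T],[round(t[1],4) for t in T],np.linalg.norm(d).round(4),np.degrees(np.arctan2(d[1],d[0])).round(2),((T[0][0]+T[1][0])/2).round(4))
    for n in("wD1","wD2"):
        P=[wonz(p,ob[n],(.1106,.01)[k]) for p in E[n,k]];d=P[1]-P[0];print(n,((P[0]+P[1])/2).round(4),np.linalg.norm(d).round(4),np.degrees(np.arctan2(d[1],d[0])).round(2))
# plate top edge from wA, scene
o,im=wload("wA");m=cv2.inRange(im,(225,225,225),(255,255,255));m[:220]=0;m[:,:255]=0;m[:,310:]=0;m[355:]=0
for r in rects(m,100):
    print(r);P=[wonz(p,o,.164) for p in r[:2]];d=P[1]-P[0];print(P,np.linalg.norm(d),np.degrees(np.arctan2(d[1],d[0])))
    print([proj("scene",p).round(1) for p in P],[proj("side",p).round(1) for p in P])
E
```

```text
wD1 [(array([278., 139.], dtype=float32), array([278., 259.], dtype=float32), 10.0, 954.5), (array([326.2856 , 114.81175], dtype=float32), array([322.86148, 236.94005], dtype=float32), 14.330816268920898, 1491.5)]
wD2 [(array([228.46628,  61.94317], dtype=float32), array([230.59766, 191.95741], dtype=float32), 11.031305313110352, 1131.0), (array([289.60333 ,  56.922928], dtype=float32), array([288.04773, 186.03673], dtype=float32), 15.70970344543457, 1785.0)]
tri [array([ 0.4954, -0.4339,  0.1114]), array([ 0.5393, -0.3275,  0.111 ])] [np.float64(0.0007), np.float64(0.0005)] 0.1152 67.57 [ 0.5174 -0.3807  0.1112]
wD1 [ 0.5177 -0.3805  0.1106] 0.1153 67.64
wD2 [ 0.5172 -0.3808  0.1106] 0.1155 67.54
tri [array([ 0.4361, -0.4314,  0.0114]), array([ 0.4942, -0.2907,  0.0157])] [np.float64(0.0), np.float64(0.0016)] 0.1523 67.59 [ 0.4652 -0.361   0.0135]
wD1 [ 0.4647 -0.3598  0.01  ] 0.1541 68.07
wD2 [ 0.4657 -0.3604  0.01  ] 0.1543 67.4
```

```bash
python3 - <<'E'
from h import *
o,im=wload("wA");print(im[295,270:300].tolist())
h=cv2.cvtColor(im,cv2.COLOR_BGR2HSV)
for t in(190,205,215):
  m=cv2.inRange(h,(0,0,t),(180,35,255));m[:225]=0;m[:,:255]=0;m[:,310:]=0;m[355:]=0
  for r in rects(m,100):
    print(t,r);P=[wonz(p,o,.164) for p in r[:2]];d=P[1]-P[0];print(P,np.linalg.norm(d),np.degrees(np.arctan2(d[1],d[0])))
    print([proj("scene",p).round(1) for p in P],[proj("side",p).round(1) for p in P])
E
```

```text
[[87, 90, 90], [87, 90, 90], [86, 89, 88], [87, 92, 90], [86, 91, 90], [89, 92, 91], [92, 94, 94], [120, 124, 125], [166, 167, 167], [188, 187, 186], [191, 189, 189], [190, 188, 188], [191, 189, 189], [190, 188, 188], [190, 188, 189], [190, 189, 189], [190, 189, 189], [188, 187, 187], [168, 177, 179], [156, 178, 183], [156, 180, 189], [156, 181, 189], [156, 181, 189], [154, 180, 188], [154, 179, 187], [155, 180, 188], [155, 180, 188], [154, 179, 187], [155, 179, 187], [155, 179, 187]]
190 (array([298.26596, 242.19586], dtype=float32), array([272.05576, 331.3105 ], dtype=float32), 7.957090377807617, 503.5)
[array([0.38489527, 0.29324247, 0.164     ]), array([0.39729968, 0.38045077, 0.164     ])] 0.08808606812759734 81.90461576415711
[array([179.3, 130.4]), array([168.2, 118.7])] [array([315.2, 238.6]), array([315.5, 252.7])]
```

Request:
step_arm:
  targets:
    - [[0.4, -0.066, 0.325, 0, 0.01], [0.4, -0.066, 0.325, 0, 0.01], [0.4, -0.066, 0.325, 0, 0.01], [0.4, -0.066, 0.325, 0, 0.01], [0.4, -0.066, 0.325, 0, 0.01], [0.4, -0.066, 0.325, 0, 0.01], [0.4, -0.066, 0.325, 0, 0.01], [0.4, -0.066, 0.325, 0, 0.01], [0.4, -0.066, 0.325, 0, 0.01], [0.4, -0.066, 0.325, 0, 0.01], [0.4, -0.066, 0.325, 0, 0.01], [0.4, -0.066, 0.325, 0, 0.01]]

```text
time: 7.95
position: [0.4086, 0.1648, 0.4254]
orientation: [[-0.201, -0.98, -0.001], [-0.98, 0.201, -0.001], [0.001, 0.001, -1.0]]
wrist_force: [1.6, 0.3, -0.0]
finger_gap: 0.034
grasp_force: 0.0
```

Request:
step_arm:
  targets:
    - [[0.4, 0.12, 0.25, 0, 0.013], [0.4, 0.12, 0.25, 0, 0.013], [0.4, 0.12, 0.25, 0, 0.013], [0.4, 0, 0, 0, 0], [0.4, 0, 0, 0, 0]]

```text
time: 8.37
position: [0.4532, 0.2545, 0.424]
orientation: [[-0.14, -0.99, -0.003], [-0.99, 0.14, -0.003], [0.003, 0.002, -1.0]]
wrist_force: [-1.2, -0.1, 0.6]
finger_gap: 0.0341
grasp_force: 0.0
```

```bash
cat > pl.py <<'E'
from h import *
def top(n):
    o,im=wload(n); h=cv2.cvtColor(im,cv2.COLOR_BGR2HSV)
    m=cv2.inRange(h,(0,0,181),(180,12,255)); best=None
    pts=[wproj((.391,.34,.164),o)]
    mask=np.zeros_like(m);x,y=pts[0].astype(int);mask[max(0,y-110):y+110,max(0,x-60):x+60]=255
    R=rects(m&mask,150); 
    for r in R: print(n,[a.round(1) for a in r[:2]],r[2:])
    r=max(R,key=lambda r:np.linalg.norm(r[0]-r[1])/r[2])
    return sorted(r[:2],key=lambda t:t[1]),o
E
python3 - <<'E'
from pl import *
wshot("wE1"); (a,oa),(b,ob)=top("wA"),top("wE1")
print(ob["position"],yaw(ob))
T=[wtri(a[i],oa,b[i],ob) for i in(0,1)];print(T)
for p,o in((a,oa),(b,ob)):
    P=[wonz(q,o,.164) for q in p];d=P[1]-P[0];print(((P[0]+P[1])/2).round(4),np.linalg.norm(d),np.degrees(np.arctan2(d[1],d[0])))
E
```

```text
wA [array([298.7, 241. ], dtype=float32), array([268.1, 346.6], dtype=float32)] (9.502287864685059, 861.0)
wE1 [array([369.5, 254.5], dtype=float32), array([362. , 312.7], dtype=float32)] (9.213934898376465, 425.0)
[0.45315076 0.25449606 0.42401533] 171.94095348526014
[(array([0.38450176, 0.2927406 , 0.16268362]), np.float64(0.00014336526082688926)), (array([0.41241261, 0.26245071, 0.29730275]), np.float64(0.029406709701424623))]
[0.392  0.3457 0.164 ] 0.10786613253670717 82.22477268708532
[0.3886 0.3202 0.164 ] 0.0569289099232047 82.36459962611603
```

View pics/wE1.png

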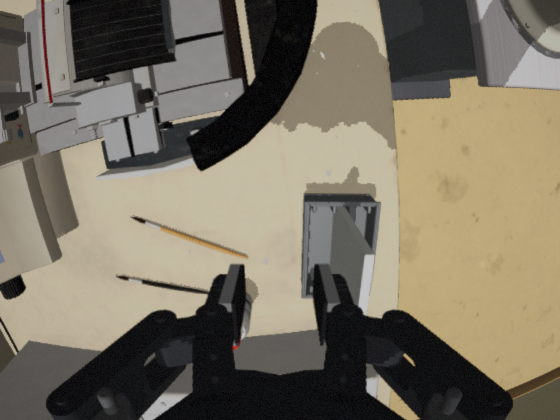

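The plate's top edge is seen at (369,254)-(362,313), partly behind the right finger. It fits the earlier view, with its near end at height 0.163 m.

Request:
step_arm:
  targets:
    - [[0.4, -0.17, 0.252, 0, 0.001], [0.4, -0.17, 0.252, 0, 0.001], [0.4, -0.17, 0.252, 0, 0.001], [0.4, 0, 0, -0.25, 0], [0.4, 0, 0, -0.25, 0], [0.4, 0, 0, -0.25, 0], [0.4, 0, 0, -0.15, 0], [0.4, 0, 0, -0.067, 0], [0.4, 0, 0, 0, 0], [0.4, 0, 0, 0, 0]]

```text
time: 9.25
position: [0.3913, 0.3437, 0.3107]
orientation: [[-0.136, -0.991, 0.001], [-0.991, 0.136, 0.0], [-0.0, -0.001, -1.0]]
wrist_force: [0.8, 0.3, 1.1]
finger_gap: 0.0341
grasp_force: 0.0
```

```bash
python3 - <<'E'
from h import *
o,im=wshot("wF");print(o["position"],yaw(o),o["wrist_force"])
E
```

```text
[0.39127779 0.34371557 0.31067202] 172.1788435097702 [0.81832591 0.33224967 1.13243992]
```

View pics/wF.png

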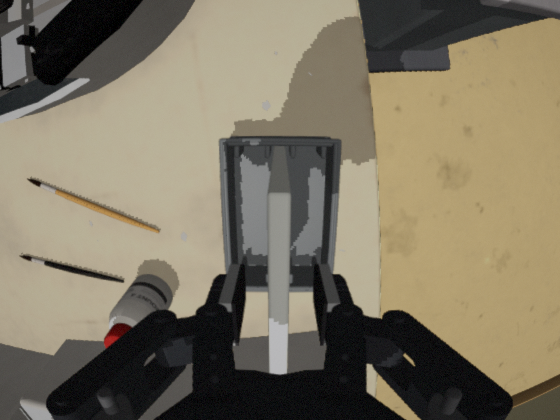

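The plate's top edge runs down column 280, midway between the fingers. I'll close on it.

Request:
step_arm:
  targets:
    - [[0, 0, 0, 0, 0], [0, 0, 0, 0, 0], [0, 0, 0, 0, 0], [0, 0, 0, 0, 0], [0, 0, 0, 0, 0]]
  newtons: 35

```text
time: 9.72
position: [0.3911, 0.3445, 0.3114]
orientation: [[-0.135, -0.991, 0.002], [-0.991, 0.135, 0.002], [-0.002, -0.002, -1.0]]
wrist_force: [0.2, -0.8, 5.9]
finger_gap: 0.0082
grasp_force: 36.4
```

```bash
python3 - <<'E'
from h import *
oa,_=wload("wA");ob,_=wload("wE1")
print(wtri((155,118),oa,(196,168),ob))
for p in((222,160),(222,185),(310,180),(265,175)):
  print(p,[onz("scene",p,z).round(3).tolist() for z in(.05,.1)])
print(onz("side",(303,215),.08),robot.get_obs()["position"])
E
```

```text
(array([0.52490547, 0.21308294, 0.09463012]), np.float64(0.003229280724170345))
(222, 160) [[0.473, 0.191, 0.05], [0.437, 0.136, 0.1]]
(222, 185) [[0.391, 0.083, 0.05], [0.358, 0.033, 0.1]]
(310, 180) [[0.619, -0.096, 0.05], [0.575, -0.138, 0.1]]
(265, 175) [[0.528, 0.026, 0.05], [0.489, -0.022, 0.1]]
[ 0.38069682 -0.04993669  0.08      ] [0.39107676 0.34449739 0.3114184 ]
```

Request:
step_arm:
  targets:
    - [[0, 0, 0, 0.05, 0], [0, 0, 0, 0.1, 0], [0, 0, 0, 0.2, 0], [0, 0, 0, 0.2, 0], [0, 0, 0, 0.2, 0], [0, 0, 0, 0.2, 0], [0, 0, 0, 0.2, 0], [0, 0, 0, 0.15, 0], [0, 0, 0, 0.05, 0]]

```text
time: 10.47
position: [0.3906, 0.3441, 0.4739]
orientation: [[-0.135, -0.991, 0.001], [-0.991, 0.135, 0.003], [-0.003, -0.001, -1.0]]
wrist_force: [0.4, 0.8, -3.9]
finger_gap: 0.0084
grasp_force: 34.9
```

```bash
python3 - <<'E'
from h import *
o,im=wshot("wG");print(o["time"],o["position"],yaw(o),o["wrist_force"],o["finger_gap"],o["qpos"].round(0))
E
```

```text
10.4667 [0.39055653 0.34405458 0.47394492] 172.22906626051835 [ 0.42795688  0.78059582 -3.9339397 ] 0.008397970978880627 [ 59.   9.  -7.  -0. -73. -67.]
```

Request:
step_arm:
  targets:
    - [[0, 0.01, -0.1, 0, -0.0065], [0, 0.02, -0.2, 0, -0.0065], [0, 0.026, -0.25, 0, -0.0065], [0, 0.026, -0.25, 0, -0.0065], [0, 0.026, -0.25, 0, -0.0065], [0, 0.026, -0.25, 0, -0.0065], [0, 0.026, -0.25, 0, -0.0065], [0, 0.026, -0.25, 0, -0.0065], [0, 0.026, -0.25, 0, -0.0065], [0, 0.026, -0.25, 0, -0.0065], [0, 0.026, -0.25, 0, -0.0065], [0, 0.026, -0.25, 0, -0.0065]]

```text
time: 11.52
position: [0.4244, 0.0063, 0.4696]
orientation: [[-0.256, -0.967, -0.005], [-0.967, 0.256, -0.001], [0.002, 0.005, -1.0]]
wrist_force: [1.0, 0.6, -4.7]
finger_gap: 0.0085
grasp_force: 34.8
```

Request:
step_arm:
  targets:
    - [[0, 0.026, -0.25, 0, -0.0065], [0, 0.026, -0.25, 0, -0.0065], [0, 0.026, -0.25, 0, -0.0065], [0, 0.026, -0.25, 0, -0.0065], [0, 0.026, -0.25, 0, -0.0065], [0, 0.026, -0.25, 0, -0.0065], [0, 0.026, -0.25, 0, -0.0065], [0, 0.026, -0.25, 0, -0.0065], [0, 0.026, -0.25, 0, -0.0065], [0, 0.026, -0.25, 0, -0.0065], [0, 0.026, -0.25, 0, -0.0065], [0, 0.02, -0.2, 0, -0.0065]]

```text
time: 12.52
position: [0.4616, -0.3478, 0.4686]
orientation: [[-0.374, -0.928, -0.005], [-0.928, 0.374, 0.003], [-0.001, 0.006, -1.0]]
wrist_force: [0.4, -0.4, -4.8]
finger_gap: 0.0084
grasp_force: 34.8
```

Request:
step_arm:
  targets:
    - [[0, 0.008, -0.08, 0, -0.004], [0, 0.007, -0.04, 0, -0.002], [0, 0, 0, 0, 0], [0, 0, 0, 0, 0], [0, 0, 0, 0, 0], [0, 0, 0, 0, 0]]

```text
time: 13.02
position: [0.464, -0.3592, 0.4721]
orientation: [[-0.379, -0.925, 0.0], [-0.925, 0.379, 0.0], [-0.0, -0.0, -1.0]]
wrist_force: [-0.7, -0.2, -4.4]
finger_gap: 0.0081
grasp_force: 34.8
```

```bash
cat > st.py <<'E'
from h import *
u=np.array([.925,-.380,0]);v=np.array([.380,.925,0]);L=np.array([.4664,-.3598,.01])
def st():
    o=robot.get_obs();R=np.array(o["orientation"]);g=o["position"]+R[:,2]*.1547
    print(round(o["time"],2),"tcp",o["position"].round(4),"grip u,v,z rel L",((g-L)@u*1e3).round(1),((g-L)@v*1e3).round(1),(g[2]*1e3).round(1),"yaw",yaw(o).round(2),"zaxis u %.4f v %.4f"%(R[:,2]@u,R[:,2]@v),"F u %.1f v %.1f z %.1f"%(o["wrist_force"]@u,o["wrist_force"]@v,o["wrist_force"][2]),"gap",o["finger_gap"].round(4),o["grasp_force"])
E
python3 -c "
from st import *
st();wshot('wH')"
```

```text
Traceback (most recent call last):
  File "st.py", line 5, in st
    print(round(o["time"],2),"tcp",o["position"].round(4),"grip u,v,z rel L",((g-L)@u*1e3).round(1),((g-L)@v*1e3).round(1),(g[2]*1e3).round(1),"yaw",yaw(o).round(2),"zaxis u %.4f v %.4f"%(R[:,2]@u,R[:,2]@v),"F u %.1f v %.1f z %.1f"%(o["wrist_force"]@u,o["wrist_force"]@v,o["wrist_force"][2]),"gap",o["finger_gap"].round(4),o["grasp_force"])
                                                                                                                                                                                                                                                                                                          ^^^^^^^^^^^^^^^^^^^^^
AttributeError: 'float' object has no attribute 'round'
```

Request:
step_arm:
  targets:
    - [[0, 0, 0, -0.12, 0], [0, 0, -0.005, -0.2, 0], [0, 0, -0.005, -0.2, 0], [0, 0, 0, -0.2, 0], [0, 0, 0, -0.15, 0], [0, 0, 0, -0.1, 0], [0, 0, 0, -0.047, 0], [0, 0, 0, 0, 0], [0, 0, 0, 0, 0], [0, 0, 0, 0, 0]]

```text
time: 13.85
position: [0.4645, -0.3615, 0.3514]
orientation: [[-0.38, -0.925, 0.003], [-0.925, 0.38, -0.002], [0.001, -0.003, -1.0]]
wrist_force: [0.6, -0.5, -4.0]
finger_gap: 0.0086
grasp_force: 34.9
```

```bash
sed -i 's/o\["finger_gap"\].round(4)/round(o["finger_gap"],4)/' st.py; python3 -c "
from st import *
st();wshot('wH');im=cv2.imread('pics/wH.png');cv2.imwrite('pics/wHc.png',cv2.resize(im[60:410,180:480],None,fx=1.7,fy=1.7,interpolation=cv2.INTER_CUBIC))
o=robot.get_obs()
for a in((-9.4,-80,10),(-9.4,80,10),(-9.4,-55,10),(2.5,-55,0),(-6.5,-56.8,.0)): print(a,wproj(L+np.array([0,0,a[2]/1e3])+u*a[0]/1e3+v*a[1]/1e3,o).round(1))"
```

```text
13.85 tcp [ 0.4645 -0.3615  0.3514] grip u,v,z rel L -0.7 -2.3 196.7 yaw 157.68 zaxis u 0.0030 v -0.0005 F u 0.7 v -0.2 z -4.0 gap 0.0086 34.856223464012146
(-9.4, -80, 10) [289.1 114.2]
(-9.4, 80, 10) [287.6 272.5]
(-9.4, -55, 10) [289.  141.2]
(2.5, -55, 0) [276.1 140.1]
(-6.5, -56.8, 0.0) [285.6 138.3]
```

View pics/wHc.png

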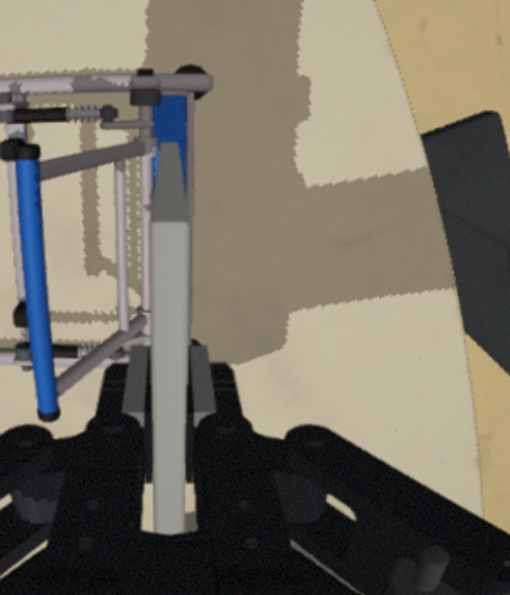

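The view shows the plate end-on, its near lower corner at about image (276-286,144). Beyond it are the blue strip at columns 270-290 and the lip at 290-293, so the plate hangs just behind the lip.

```bash
python3 -c "
from st import *
o,im=wload('wH')
def e(px,z):
    P=wonz(px,o,z)-L; return (P@u*1e3).round(1),(P@v*1e3).round(1)
for r in(120,124,130): print(r,im[r,264:300].tolist())
for r in(146,149,155,165): print(r,im[r,268:294,0].tolist())
for c in(270,285,290,294): print(c,e((c,122),.01),e((c,122),.02))
for c in(275,276,286,287): print(c,e((c,144.5),.0435))
"
```

```text
120 [[50, 49, 48], [52, 50, 49], [52, 50, 50], [51, 51, 51], [50, 48, 46], [49, 47, 49], [49, 44, 46], [46, 43, 43], [41, 39, 38], [43, 34, 31], [74, 41, 26], [108, 60, 27], [117, 60, 24], [117, 60, 23], [118, 60, 25], [119, 60, 22], [117, 59, 18], [119, 65, 27], [119, 62, 25], [119, 61, 25], [120, 63, 27], [119, 61, 24], [118, 59, 16], [119, 62, 23], [109, 54, 20], [77, 55, 47], [93, 90, 94], [105, 104, 109], [108, 107, 113], [102, 103, 109], [97, 111, 119], [109, 128, 139], [111, 132, 141], [111, 130, 141], [111, 131, 140], [110, 131, 141]]
124 [[105, 104, 110], [106, 106, 112], [107, 106, 112], [103, 101, 107], [90, 88, 93], [91, 77, 78], [107, 57, 30], [119, 62, 24], [118, 60, 18], [117, 60, 22], [117, 59, 21], [118, 62, 26], [118, 60, 24], [118, 61, 25], [117, 60, 21], [119, 60, 25], [117, 58, 16], [119, 62, 24], [118, 60, 23], [117, 58, 16], [120, 64, 29], [120, 63, 27], [120, 62, 24], [119, 61, 26], [110, 56, 23], [74, 49, 41], [94, 91, 96], [106, 103, 110], [110, 107, 112], [103, 102, 110], [92, 108, 117], [108, 127, 138], [109, 129, 139], [111, 131, 142], [111, 130, 141], [1
[... 847 characters left out ...]
8, 159, 109, 91, 92, 92, 90, 95, 94, 92, 93, 94, 93, 92, 96, 112, 116, 110, 88, 90, 103, 102, 93]
165 [133, 106, 103, 103, 89, 91, 93, 94, 93, 95, 93, 92, 93, 93, 92, 95, 96, 95, 94, 96, 95, 83, 90, 103, 101, 93]
270 (np.float64(8.4), np.float64(-72.3)) (np.float64(8.1), np.float64(-72.7))
285 (np.float64(-5.7), np.float64(-72.3)) (np.float64(-5.6), np.float64(-72.7))
290 (np.float64(-10.5), np.float64(-72.4)) (np.float64(-10.1), np.float64(-72.8))
294 (np.float64(-14.2), np.float64(-72.4)) (np.float64(-13.8), np.float64(-72.8))
275 (np.float64(3.2), np.float64(-54.4))
276 (np.float64(2.4), np.float64(-54.4))
286 (np.float64(-6.1), np.float64(-54.4))
287 (np.float64(-7.0), np.float64(-54.4))
```

Request:
step_arm:
  targets:
    - [[0, -0.009, 0.004, -0.03, 0], [0, 0, 0, -0.05, 0], [0, 0, 0, -0.05, 0], [0, 0, 0, -0.05, 0], [0, 0, 0, -0.03, 0], [0, 0, 0, -0.01, 0], [0, 0, 0, 0, 0], [0, 0, 0, 0, 0], [0, 0, 0, 0, 0]]

```text
time: 14.65
position: [0.4631, -0.3611, 0.3238]
orientation: [[-0.38, -0.925, 0.001], [-0.925, 0.38, -0.0], [0.0, -0.001, -1.0]]
wrist_force: [-0.1, 0.1, -4.3]
finger_gap: 0.0079
grasp_force: 34.8
```

```bash
python3 -c "
from st import *
st();o,im=wshot('wI')
for r in(146,152,158,164,170,176): print(r,im[r,264:300,0].tolist())"
```

```text
14.65 tcp [ 0.4631 -0.3611  0.3238] grip u,v,z rel L -2.4 -2.5 169.1 yaw 157.65 zaxis u 0.0007 v -0.0002 F u -0.1 v 0.0 z -4.3 gap 0.0079 34.81639623641968
146 [103, 104, 94, 91, 85, 99, 115, 118, 118, 110, 93, 92, 92, 94, 94, 93, 94, 93, 93, 93, 103, 112, 111, 88, 90, 100, 105, 102, 97, 104, 106, 109, 107, 108, 108, 109]
152 [108, 102, 97, 91, 86, 101, 117, 117, 111, 98, 90, 92, 93, 94, 93, 94, 93, 93, 93, 94, 96, 101, 105, 84, 86, 99, 107, 104, 93, 99, 106, 108, 107, 109, 110, 110]
158 [105, 100, 104, 140, 157, 151, 126, 115, 101, 90, 93, 92, 95, 94, 94, 91, 91, 94, 93, 94, 93, 95, 93, 76, 84, 101, 106, 100, 90, 99, 107, 107, 108, 108, 110, 109]
164 [132, 107, 98, 137, 170, 179, 157, 114, 91, 90, 93, 94, 95, 93, 91, 92, 93, 92, 95, 94, 95, 95, 92, 79, 85, 99, 106, 102, 97, 102, 106, 110, 108, 109, 107, 108]
170 [135, 105, 101, 154, 171, 152, 129, 97, 91, 92, 93, 94, 93, 93, 93, 93, 93, 94, 95, 95, 93, 93, 94, 94, 91, 100, 106, 105, 98, 103, 106, 109, 109, 109, 110, 110]
176 [136, 109, 92, 112, 121, 111, 96, 91, 90, 93, 93, 91, 94, 93, 95, 93, 93, 92, 95, 93, 93, 95, 95, 96, 93, 99, 104, 103, 96, 101, 108, 109, 110, 109, 109, 110]
```

Request:
step_arm:
  targets:
    - [[0, 0, 0, -0.01, 0], [0, 0, 0, -0.01, 0], [0, 0, 0, -0.01, 0], [0, 0, 0, -0.008, 0], [0, 0, 0, 0, 0], [0, 0, 0, 0, 0]]

```text
time: 15.2
position: [0.4629, -0.361, 0.3188]
orientation: [[-0.38, -0.925, -0.0], [-0.925, 0.38, 0.0], [0.0, 0.0, -1.0]]
wrist_force: [-0.3, 0.1, -3.9]
finger_gap: 0.0086
grasp_force: 34.8
```

Request:
step_arm:
  targets:
    - [[0, 0, 0, -0.006, 0], [0, 0, 0, 0, 0], [0, 0, 0, 0, 0]]

```text
time: 15.45
position: [0.4629, -0.361, 0.3182]
orientation: [[-0.38, -0.925, -0.0], [-0.925, 0.38, -0.0], [0.0, 0.0, -1.0]]
wrist_force: [-0.5, -0.3, -4.8]
finger_gap: 0.0082
grasp_force: 34.8
```

Request:
step_arm:
  targets:
    - [[0, 0, 0, -0.006, 0], [0, 0, 0, 0, 0], [0, 0, 0, 0, 0]]

```text
time: 15.7
position: [0.463, -0.361, 0.3176]
orientation: [[-0.38, -0.925, 0.0], [-0.925, 0.38, -0.0], [0.0, -0.0, -1.0]]
wrist_force: [0.0, -1.2, -2.9]
finger_gap: 0.0082
grasp_force: 35.0
```

Request:
step_arm:
  targets:
    - [[0, 0, 0, -0.005, 0], [0, 0, 0, 0, 0], [0, 0, 0, 0, 0]]

```text
time: 15.95
position: [0.463, -0.3612, 0.3174]
orientation: [[-0.38, -0.925, 0.001], [-0.925, 0.38, -0.001], [0.0, -0.001, -1.0]]
wrist_force: [-0.6, -0.3, -1.3]
finger_gap: 0.008
grasp_force: 35.3
```

Request:
step_arm:
  targets:
    - [[0, 0, 0, -0.003, 0], [0, 0, 0, 0, 0], [0, 0, 0, 0, 0]]

```text
time: 16.2
position: [0.463, -0.3612, 0.3172]
orientation: [[-0.38, -0.925, 0.001], [-0.925, 0.38, -0.001], [0.001, -0.001, -1.0]]
wrist_force: [-0.7, -0.8, 1.3]
finger_gap: 0.0082
grasp_force: 35.7
```

Request:
step_arm:
  targets:
    - [[0.11, 0, 0, 0, 0], [0.122, 0, 0, 0, 0], [0.122, 0, 0, 0, 0], [0.122, 0, 0, 0, 0]]
  newtons: 20

```text
time: 16.53
position: [0.4631, -0.361, 0.3166]
orientation: [[-0.38, -0.925, 0.0], [-0.925, 0.38, -0.0], [-0.0, -0.001, -1.0]]
wrist_force: [-0.7, -0.0, -0.2]
finger_gap: 0.0104
grasp_force: 0.0
```

```bash
python3 -c "
from st import *
st();o,im=wshot('wJ')
for r in(146,160,176): print(r,im[r,264:300,0].tolist())"
```

```text
16.53 tcp [ 0.4631 -0.361   0.3166] grip u,v,z rel L -2.5 -2.3 161.9 yaw 157.65 zaxis u 0.0005 v 0.0001 F u -0.6 v -0.3 z -0.2 gap 0.0104 0.0
146 [100, 96, 93, 89, 90, 108, 116, 117, 116, 107, 95, 92, 93, 92, 91, 95, 93, 94, 92, 96, 103, 112, 115, 89, 91, 100, 104, 104, 98, 104, 108, 109, 110, 109, 110, 110]
160 [95, 101, 144, 174, 159, 123, 116, 105, 92, 89, 93, 92, 92, 92, 95, 93, 95, 94, 93, 92, 94, 92, 94, 76, 84, 98, 106, 102, 100, 105, 109, 110, 108, 111, 112, 110]
176 [125, 100, 121, 161, 164, 127, 94, 91, 92, 91, 93, 92, 93, 92, 93, 92, 94, 95, 94, 95, 94, 94, 92, 93, 95, 98, 106, 102, 99, 106, 109, 111, 108, 109, 108, 109]
```

Request:
step_arm:
  targets:
    - [[0.126, 0.016, -0.0066, 0, 0], [0.13, 0.016, -0.0066, 0, 0], [0.134, 0.016, -0.0066, 0, 0], [0.138, 0.016, -0.0066, 0, 0], [0.142, 0.016, -0.0066, 0, 0], [0.146, 0.016, -0.0066, 0, 0], [0.15, 0.016, -0.0066, 0, 0], [0.154, 0.016, -0.0066, 0, 0], [0.158, 0.016, -0.0066, 0, 0], [0.162, 0.016, -0.0066, 0, 0], [0.166, 0.016, -0.0066, 0, 0], [0.17, 0.016, -0.0066, 0, 0]]

```text
time: 17.58
position: [0.4862, -0.3706, 0.3165]
orientation: [[-0.38, -0.925, 0.0], [-0.925, 0.38, -0.0], [-0.0, -0.0, -1.0]]
wrist_force: [0.5, 1.0, 0.1]
finger_gap: 0.0144
grasp_force: 0.1
```

```bash
python3 -c "
from st import *
st();o,im=wshot('wK');cv2.imwrite('pics/wKc.png',im[60:410,150:450])"
```

```text
17.58 tcp [ 0.4862 -0.3706  0.3165] grip u,v,z rel L 22.4 -2.4 161.8 yaw 157.64 zaxis u 0.0001 v 0.0000 F u 0.1 v 1.1 z 0.1 gap 0.0144 0.09495122940279543
```

View pics/wKc.png

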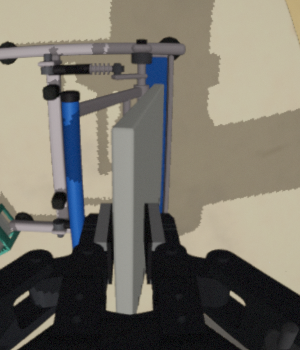

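The plate is tilting back with its top on the rear finger and its lower edge still on the strip, the bar at column 70 of the crop still clear. That was more than the ten pictures allowed: I have viewed 12. I'll view no more and work from numbers.

Request:
step_arm:
  targets:
    - [[0.173, 0.0165, -0.0068, 0, 0], [0.176, 0.0165, -0.0068, 0, 0], [0.179, 0.0165, -0.0068, 0, 0], [0.182, 0.0165, -0.0068, 0, 0], [0.185, 0.0165, -0.0068, 0, 0], [0.188, 0.0165, -0.0068, 0, 0], [0.19, 0.0165, -0.0068, 0, 0], [0.192, 0.0165, -0.0068, 0, 0], [0.194, 0.0165, -0.0068, 0, 0], [0.196, 0.0165, -0.0068, 0, 0], [0.198, 0.0165, -0.0068, 0, 0], [0.2, 0.0165, -0.0068, 0, 0]]

```text
time: 18.63
position: [0.51, -0.3804, 0.3165]
orientation: [[-0.38, -0.925, 0.0], [-0.925, 0.38, -0.0], [0.0, -0.0, -1.0]]
wrist_force: [0.8, -1.5, 0.1]
finger_gap: 0.0173
grasp_force: 0.3
```

```bash
python3 -c "
from st import *
st()"
```

```text
18.63 tcp [ 0.51   -0.3804  0.3165] grip u,v,z rel L 48.1 -2.5 161.8 yaw 157.64 zaxis u 0.0001 v -0.0000 F u 1.3 v -1.0 z 0.1 gap 0.0173 0.2843089238740504
```

Request:
step_arm:
  targets:
    - [[0.2, 0.0083, -0.0034, 0, 0], [0.2, 0.0083, -0.0034, 0, 0], [0.2, 0.0083, -0.0034, 0, 0], [0.2, 0.0083, -0.0034, 0, 0], [0.2, 0.0083, -0.0034, 0, 0], [0.2, 0.0083, -0.0034, 0, 0], [0.2, 0.0083, -0.0034, 0, 0], [0.2, 0.0083, -0.0034, 0, 0], [0.2, 0.0083, -0.0034, 0, 0], [0.2, 0.0083, -0.0034, 0, 0], [0.2, 0.004, -0.0017, 0, 0], [0.2, 0, 0, 0, 0]]

```text
time: 19.63
position: [0.5203, -0.3846, 0.3165]
orientation: [[-0.38, -0.925, 0.0], [-0.925, 0.38, -0.0], [0.0, -0.0, -1.0]]
wrist_force: [1.1, 0.2, 0.1]
finger_gap: 0.0168
grasp_force: 0.4
```

Request:
step_arm:
  targets:
    - [[0.215, 0, 0, 0, 0], [0.23, 0, 0, 0, 0], [0.245, 0, 0, 0, 0], [0.26, 0, 0, 0, 0], [0.275, 0, 0, 0, 0], [0.29, 0, 0, 0, 0], [0.305, 0, 0, 0, 0], [0.32, 0, 0, 0, 0], [0.34, 0, 0, 0, 0], [0.36, 0, 0, 0, 0], [0.38, 0, 0, 0, 0], [0.4, 0, 0, 0, 0]]

```text
time: 20.63
position: [0.5202, -0.3846, 0.3165]
orientation: [[-0.38, -0.925, -0.0], [-0.925, 0.38, -0.0], [0.0, 0.0, -1.0]]
wrist_force: [-0.6, 0.1, 0.4]
finger_gap: 0.034
grasp_force: 0.0
```

```bash
python3 -c "
from st import *
st()
o,im=wshot('wL')
tb=L+u*.002+u*.0684+np.array([0,0,.1446])
for w in(-.055,0,.03): print('pred top back',wproj(tb+v*w,o).round(1),'top front',wproj(tb+v*w-u*.0081+np.array([0,0,.0039]),o).round(1))
for r in(170,185,200,215,230):print(r,im[r,240:310,1].tolist())"
```

```text
20.63 tcp [ 0.5202 -0.3846  0.3165] grip u,v,z rel L 59.2 -2.5 161.8 yaw 157.64 zaxis u -0.0000 v -0.0000 F u -0.6 v -0.1 z 0.4 gap 0.034 0.0
pred top back [252.2 181.5] top front [271.7 183.6]
pred top back [255.6 296.1] top front [272.6 300.8]
pred top back [257.6 343.5] top front [273.1 348.5]
170 [151, 169, 169, 175, 174, 175, 175, 176, 174, 173, 170, 158, 133, 127, 172, 189, 190, 190, 190, 191, 190, 191, 192, 190, 191, 192, 192, 190, 189, 178, 154, 136, 134, 134, 135, 134, 132, 119, 88, 50, 59, 78, 87, 93, 97, 99, 100, 102, 99, 102, 104, 102, 104, 103, 101, 106, 108, 111, 117, 121, 124, 128, 126, 127, 127, 126, 124, 126, 126, 126]
185 [146, 160, 169, 173, 174, 175, 174, 174, 173, 171, 171, 163, 139, 112, 117, 121, 133, 145, 149, 149, 149, 149, 150, 151, 152, 152, 151, 153, 153, 152, 155, 157, 158, 151, 139, 128, 127, 127, 127, 125, 127, 126, 126, 127, 125, 127, 125, 126, 124, 127, 128, 126, 128, 127, 127, 127, 126, 125, 124, 127, 125, 124, 126, 126, 127, 126, 125, 125, 123, 127]
200 [157, 155, 165, 169, 173, 174, 173, 173, 174, 172, 172, 166, 149, 120, 110, 122, 128, 141, 148, 1
[... 263 characters left out ...]
 146, 158, 168, 170, 172, 173, 173, 173, 171, 170, 169, 158, 129, 114, 125, 127, 138, 148, 150, 148, 151, 151, 151, 151, 152, 153, 153, 155, 154, 153, 157, 157, 154, 141, 130, 125, 125, 126, 125, 126, 125, 126, 126, 127, 127, 125, 125, 126, 128, 125, 126, 127, 125, 126, 126, 127, 125, 127, 127, 126, 125, 125, 126, 127, 127, 126, 125, 125, 126]
230 [181, 158, 150, 163, 167, 170, 174, 172, 173, 174, 172, 171, 163, 145, 116, 117, 126, 134, 145, 149, 148, 150, 150, 153, 152, 153, 152, 152, 152, 155, 154, 156, 158, 154, 141, 131, 126, 127, 125, 126, 126, 126, 126, 126, 125, 126, 125, 124, 125, 124, 126, 126, 126, 125, 125, 125, 126, 127, 126, 125, 124, 127, 126, 126, 126, 126, 125, 126, 124, 127]
```

Request:
step_arm:
  targets:
    - [[0.4, 0, 0, 0.05, 0], [0.4, 0, 0, 0.1, 0], [0.4, 0, 0, 0.15, 0], [0.4, 0, 0, 0.2, 0], [0.4, 0, 0, 0.25, 0], [0.4, 0, 0, 0.25, 0], [0.4, 0, 0, 0.1, 0], [0.4, 0, 0, 0, 0], [0.4, 0, 0, 0, 0]]

```text
time: 21.43
position: [0.52, -0.3844, 0.4494]
orientation: [[-0.38, -0.925, 0.002], [-0.925, 0.38, -0.0], [-0.0, -0.002, -1.0]]
wrist_force: [0.2, -0.8, -1.1]
finger_gap: 0.0341
grasp_force: 0.0
```

```bash
python3 -c "
from st import *
st()
o,im=wshot('wM1')
h=cv2.cvtColor(im,cv2.COLOR_BGR2HSV);m=cv2.inRange(h,(0,0,165),(180,15,255));m[330:]=0
for r in rects(m,200):
    if r[2]<60: print(r)
tb=L+u*.0704+np.array([0,0,.1546]);tf=tb-u*.0081+np.array([0,0,.0038])
for w in(-.055,.055): print('pred',wproj(tb+v*w,o).round(1),wproj(tf+v*w,o).round(1))
m=bluemask(im)
for r in rects(cv2.inRange(h,(104,120,25),(128,255,255)),60):print('blue',r)
for r in(130,150,170,190,210):print(r,im[r,230:320,1].tolist())"
```

```text
21.43 tcp [ 0.52   -0.3844  0.4494] grip u,v,z rel L 59.2 -2.3 294.7 yaw 157.64 zaxis u 0.0018 v 0.0005 F u 0.5 v -0.6 z -1.1 gap 0.0341 0.0
(array([546.3877, 257.5821], dtype=float32), array([543.2538, 329.6632], dtype=float32), 30.71011734008789, 1193.5)
(array([ 13.538462, 259.69235 ], dtype=float32), array([ 44.176926, 299.08463 ], dtype=float32), 10.349284172058105, 456.5)
(array([256.3265, 142.9577], dtype=float32), array([257.47192, 205.95505], dtype=float32), 7.344239711761475, 383.0)
(array([ 3.3463315e+02, -1.8047333e-01], dtype=float32), array([355.43198 ,  49.736694], dtype=float32), 16.53846549987793, 215.0)
pred [264.9 146.8] [275.3 147.3]
pred [266.5 272.8] [275.6 274.9]
blue (array([327.79422, 114.91098], dtype=float32), array([324.56754, 231.07132], dtype=float32), 13.35595703125, 394.0)
130 [187, 187, 187, 187, 187, 187, 188, 188, 187, 188, 187, 186, 187, 186, 186, 186, 186, 185, 186, 184, 186, 184, 154, 139, 131, 117, 113, 111, 108, 108, 107, 100, 128, 136, 159, 185, 186, 187, 185, 187, 187, 187, 187, 186, 188, 185, 171, 142, 132, 131, 131, 130, 131, 131, 130, 131,
[... 1278 characters left out ...]
 143, 145, 146, 146, 146, 148, 150, 148, 134, 121, 120, 121, 122, 122, 121, 121, 123, 122, 122, 121, 120, 122, 120, 123, 121, 120, 121, 122, 123, 123, 122, 122, 122, 122, 120, 121, 122, 122, 122, 122, 122, 120, 123, 121, 122, 124, 122, 123, 120, 123, 121]
210 [182, 180, 180, 179, 179, 178, 179, 178, 179, 180, 179, 181, 178, 180, 180, 177, 178, 178, 178, 176, 178, 176, 172, 144, 72, 28, 15, 20, 16, 9, 16, 28, 82, 146, 176, 181, 182, 166, 144, 144, 144, 146, 148, 146, 148, 150, 149, 137, 124, 121, 121, 120, 121, 120, 122, 121, 124, 123, 122, 123, 122, 120, 122, 122, 119, 120, 121, 120, 121, 122, 122, 123, 121, 120, 122, 124, 121, 122, 120, 121, 120, 122, 120, 121, 121, 123, 122, 122, 123, 122]
```

```bash
python3 -c "
from st import *
o,im=wload('wM1')
print(im[135:156,272,1].tolist());print(im[262:285,272,1].tolist())
print(im[135:156,290,1].tolist())
for p,z in(((272,143),.157),((272,273),.157),((267.3,180),.1546),((277.2,180),.1584)):
    P=wonz(p,o,z)-L;print(p,(P@u*1e3).round(1),(P@v*1e3).round(1))
ol,_=wload('wL')
o2=ol
P=wonz((253.3,200),ol,.1546)-L;print('wL back',P@u*1e3);P=wonz((273.8,200),ol,.1584)-L;print('wL front',P@u*1e3)
s0=cv2.imread('pics/scene0.png');s=imaging.capture('scene');d=cv2.absdiff(s0,s).max(2);d[:280]=0
print('bystander diff',(d[285:340,345:430]>40).sum(), (d>40).sum())"
```

```text
[188, 187, 187, 186, 186, 187, 187, 186, 173, 133, 135, 145, 148, 146, 146, 145, 147, 145, 147, 146, 146]
[148, 146, 146, 147, 153, 169, 182, 182, 183, 183, 182, 182, 182, 180, 180, 180, 180, 179, 180, 181, 180, 179, 181]
[114, 113, 114, 115, 105, 92, 101, 117, 120, 122, 122, 121, 120, 121, 120, 120, 122, 122, 121, 122, 121]
(272, 143) 65.0 -57.1
(272, 273) 65.7 59.4
(267.3, 180) 69.1 -26.1
(277.2, 180) 60.9 -27.0
wL back 70.09169894431272
wL front 61.472271430177706
bystander diff 872 3158
```

Request:
step_arm:
  targets:
    - [[0.4, 0, 0, 0.2, 0], [0.4, 0, 0.2, 0.1, 0], [0.4, -0.05, 0.3, 0, 0], [0.4, -0.05, 0.3, 0, 0], [0.4, -0.05, 0.3, 0, 0], [0.4, -0.05, 0.3, 0, 0], [0.4, -0.05, 0.3, 0, 0], [0.4, -0.05, 0.3, 0, 0], [0.4, -0.05, 0.3, 0, 0], [0.4, -0.05, 0.2, 0, 0], [0.4, 0, 0, 0, 0], [0.4, 0, 0, 0, 0]]

```text
time: 22.53
position: [0.4719, -0.0835, 0.4836]
orientation: [[-0.378, -0.926, -0.002], [-0.926, 0.378, -0.0], [0.001, 0.002, -1.0]]
wrist_force: [0.2, 0.4, -0.4]
finger_gap: 0.0341
grasp_force: 0.0
```

```bash
python3 -c "
from st import *
st()
s0=cv2.imread('pics/scene0.png');s=imaging.capture('scene');cv2.imwrite('pics/scene1.png',s);d=cv2.absdiff(s0,s).max(2)
n,_,S,C=cv2.connectedComponentsWithStats((d>40).astype(np.uint8))
for i in range(1,n):
    if S[i,4]>15: print(S[i].tolist())"
```

```text
22.53 tcp [ 0.4719 -0.0835  0.4836] grip u,v,z rel L -100.2 257.5 328.9 yaw 157.8 zaxis u -0.0018 v -0.0009 F u -0.0 v 0.5 z -0.4 gap 0.0341 0.0
[0, 0, 19, 14, 149]
[30, 0, 3, 12, 24]
[0, 0, 273, 101, 6854]
[248, 45, 49, 88, 2211]
[39, 47, 47, 66, 1069]
[24, 88, 18, 40, 67]
[166, 117, 15, 16, 60]
[12, 122, 101, 184, 7946]
[170, 133, 15, 22, 213]
[173, 156, 6, 8, 29]
[183, 174, 5, 4, 17]
[328, 202, 57, 70, 1422]
[122, 204, 36, 62, 1117]
[221, 213, 80, 53, 1998]
[108, 215, 13, 8, 52]
[122, 227, 16, 17, 29]
[116, 231, 12, 13, 32]
[107, 259, 6, 5, 16]
[154, 259, 12, 22, 140]
[102, 260, 106, 76, 2109]
[361, 269, 9, 5, 23]
[115, 383, 13, 23, 106]
```

Apart from the arm, plate and stand, the picture hasn't changed, so the bystanders were not moved. The plate's top edge is at the right angle and centred to about 1 mm. Handing in.

```bash
python3 -c "
from h import *
print(robot.close_job())"
```

```text
the job is handed in; nothing more can be done
None
```

The back frame is open and past its catch, the glass plate leans on it at about 25° from vertical, centred to about 1 mm, nothing else moved in the before/after scene picture, and the job was handed in at about 22.6 s; I viewed 12 pictures, two over the limit of 10.

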